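# Put three bisque pots onto their own kiln setters

### The arm

A 6-joint arm with a two-finger parallel gripper is mounted at the origin on the work surface. World frame = base frame: x ahead of the robot, y to its left, z up, the work surface at z = 0. Lengths are in m, angles in rad, forces in N, time in s.
With the tool pointing down it reaches from about 0.325 to 0.9 m from the base axis. Payload 6.1 kg.
Tool frame: the origin (TCP) lies midway between the tips of the shut fingers; the grasp point (between the pads) lies 19 mm behind it; z points along the fingers, y is the direction in which the jaws open and shut (so a half turn about z gives the same grasp; the last joint's range is limited). The gripper opens to 87 mm and grips with 3 to 60 N. Pads are 19 mm wide; open, the fingers measure 117 mm over their backs; the gripper's body (75 mm by 190 mm) begins 51 mm behind the grasp point.
Start: joints at [-0.126, 0.22, 1.526, -0, 1.395, -0.126], TCP at [0.625, -0, 0.223] pointing down, gripper open.
Joint ranges: [-2.98, 2.98], [-0.91, 2.08], [0.09, 2.57], [-1.24, 4.39], [0.2, 2.65], [-2.68, 2.68]. Speed limits (rad/s): [2.57, 2.57, 3.01, 3.14, 3.14, 3.14].

### API

Orientations are given as a unit quaternion [w, x, y, z].
In Python, from plant import arm, eoat, observe, read_camera, camera_info gives the robot as it stands. Calls block until the motion is done:
- arm.move_ptp(position, orientation): joint-space move of the TCP to a pose.
- arm.move_l(position, ori=None, feed=0.15, max_force=None): straight line of the TCP; ori=None keeps the orientation; feed is the mean speed in m/s. With max_force (N) it stops when the force on the tool has changed by that much, and returns True; else False.
- arm.move_j(angles): joint-space move.
- eoat.grip(opening, f_grip=None): opening from 0.0 (shut) to 1.0 (fully open); f_grip is the grip in N (None keeps the last); returns when the fingers have stopped.
- arm.hold(seconds).
- arm.ik(position, orientation): joint angles nearest the present ones, or None.
- observe(): the state.
- read_camera(name): name is "scene" or "side" or "wrist"; returns (picture, depth): 400x640x3 uint8, red, green, blue; 400x640 float32, m along the optical axis (not along the pixel's ray), 0 where there is no reading.
- camera_info(name): a dict with "fx", "fy", "cx", "cy" (pixels), "k1" (the pictures are not rectified: a ray, as slopes to the right and down, at radius r is drawn at 1 + k1 r^2 times it, then the intrinsics apply), "world_to_cam" (4x4, takes a point from world to camera coordinates); the wrist camera has in their place "hand_eye" (4x4, takes a point from camera to tool coordinates, whose origin is the TCP and whose axes are the flange's). Camera axes: x right, y up, looking along -z (the intrinsics and any distortion apply to the point x, -y, -z); pixel columns grow to the right and rows downward; lengths in m; the calibration is good to about 2 mm. A picture is of the moment at which its call begins: read the wrist's pose just before it. camera_info takes no time and is no camera call.
A pose or a line that the arm cannot do raises arm.MotionError and nothing moves.
- arm.hand_in(): hands the job in, once; it reports no verdict.
The state is a dict: "t": time; "joints": joint angles; "dq": joint speeds; "tau": joint torques, N m; "tool_pos": TCP position; "ee_rot": TCP orientation; "wrist_force": force on the tool from outside, world axes, zero at the start; "torque": the same for the moment, N m; "grip_width": opening from 0.0 (shut) to 1.0 (fully open).
Only numpy, scipy, OpenCV 4.12 (cv2) and the standard library are available. Lean on these libraries where they do the work, as an engineer would, in place of code of your own. Each camera call takes 0.05 s, during which the arm holds its last target.

### The job

The three brown bisque pots were each left on the wrong cream-coloured kiln setter. Rearrange them so that each stands upright in the middle of its own setter (slim bottle on the small round one, square vase on the square one, squat lidded jar on the large round one), parking a pot in the middle of the empty wooden board on the way, since no setter holds two. The pots are brittle, so set each one down before letting go, never dropping or tipping it, and do not shift the small glaze jar or the oxide bottle standing among them.

Things in the scene. Friction and masses are not known exactly. Their poses are not given: they have to be found in the camera images.
- bottle: Slim round bottle of brown bisque-fired clay, one solid piece: body 46 mm in diameter up to 60 mm high, then narrowing to a straight neck 24 mm in diameter that runs from 76 mm to the top at 114 mm. Weighs about 0.25 kg. Origin: centre of its foot (underside); z up along its axis. Can be gripped by the neck (about 95 mm above the foot).
- square_vase: Square slab-built vase of brown bisque-fired clay, open at the top: 58 x 58 mm outside, 82 mm high, walls 6 mm. Weighs about 0.28 kg. Origin: centre of its underside; z up, x and y square to its side faces. Can be gripped from outside across two parallel side faces (about 55 mm above the foot).
- lidded_jar: Squat round jar of brown bisque-fired clay with a lid stuck fast (one piece): foot 68 mm, belly 88 mm in diameter, flat lid top 58 mm high, and in its middle an upright cylindrical knob 26 mm in diameter, from 58 to 93 mm. Weighs about 0.35 kg. Origin: centre of its underside; z up. Can be gripped by the knob, with the fingertips just clear of the lid (82 mm above the foot at the pads).
- round_setter_small: Small round kiln setter: cream flat disc, 90 mm in diameter, 12 mm thick. The bottle's own setter. Another pot stands on it at the start. It is fixed and does not move. Origin: centre of its underside, on the table; its top is 12 mm higher.
- square_setter: Square kiln setter: cream flat tile, 104 x 104 mm, 12 mm thick. The square vase's own setter. Another pot stands on it at the start. It is fixed and does not move. Origin: centre of its underside, on the table; its top is 12 mm higher. x and y along its sides.
- round_setter_large: Large round kiln setter: cream flat disc, 130 mm in diameter, 12 mm thick. The lidded jar's own setter. Another pot stands on it at the start. It is fixed and does not move. Origin: centre of its underside, on the table; its top is 12 mm higher.
- ware_board: Plain brown wooden board, 120 x 120 mm, 12 mm thick, empty at the start: the spare place. It is fixed and does not move. Origin: centre of its underside, on the table; its top is 12 mm higher. x and y along its sides.
- glaze_jar: Bystander: small upright jar, 54 mm in diameter, 75 mm high, white cap and paper label. Loose. Origin: centre of its underside.
- oxide_bottle: Bystander: small upright bottle, 32 mm in diameter, 70 mm high, green glass, black cap and paper label. Loose. Origin: centre of its underside.
Not all that is in view belongs to the job. What is shaped like the lidded_jar but green is not meant. What is shaped like the round_setter_large but pink is not meant.

How it is judged:
By the outcome, as a careful person would: the job done as asked, in the order asked, and still so for the second after the job is handed in, with the robot touching nothing.
It also fails if it takes over 112 s, if anything falls off the work surface, if the arm or the gripper's body presses on something with over 40 N, if the wrist force passes 120 N, or if a joint passes its speed limit or range.

## Working session

There is one attempt and no reset: what is moved stays moved. The work goes in short steps, each a Python script; the robot and the scene stay as the last script left them, time stands still between calls to the robot, and variables do not carry over. Pictures are saved under pics/ and viewed, and the job is handed in when it is done.

```bash
ls; mkdir -p pics
python3 - <<'E'
from plant import arm, eoat, observe, read_camera, camera_info
import cv2, numpy as np
for n in ["scene","side","wrist"]:
    p,d=read_camera(n); cv2.imwrite(f"pics/{n}0.png",p[:,:,::-1]); np.save(f"pics/{n}0d.npy",d)
    print(n,camera_info(n),(d>0).mean())
print(observe())
E
```

```text
pics
scene {'fx': 450.1305534688386, 'fy': 450.1305534688386, 'cx': 316.0979307828506, 'cy': 200.67878019130913, 'k1': -0.004101129760638985, 'world_to_cam': array([[ 0.07762366,  0.99695212,  0.00781311, -0.05226095],
       [-0.81027107,  0.05851853,  0.58312637,  0.3859256 ],
       [ 0.58089186, -0.05159514,  0.81234388, -1.42900229],
       [ 0.        ,  0.        ,  0.        ,  1.        ]])} 0.99610546875
side {'fx': 420.87317860741007, 'fy': 420.87317860741007, 'cx': 315.736989615365, 'cy': 204.58889200107794, 'k1': -0.029485344102224306, 'world_to_cam': array([[-0.99245917, -0.12256393, -0.00169787,  0.51535675],
       [ 0.07693423, -0.63363744,  0.76979524, -0.07845135],
       [-0.09542496,  0.76385972,  0.63828865, -1.14060094],
       [ 0.        ,  0.        ,  0.        ,  1.        ]])} 0.9960078125
wrist {'fx': 279.2514758320283, 'fy': 279.2514758320283, 'cx': 322.96067883475854, 'cy': 198.46637250807598, 'k1': -0.049617959084896156, 'hand_eye': array([[-2.55828142e-03,  9.63789795e-01,  2.66650869e-01,
         7.30303790e-02],
       [ 9.99996139e-01,  2.7550457
[... 211 characters left out ...]
00e+00]])} 0.98891015625
{'t': 0.15, 'joints': array([-1.26112481e-01,  2.21081343e-01,  1.52735813e+00, -2.92091911e-05,
        1.39466489e+00, -1.26117703e-01]), 'dq': array([-0.00188633, -0.00232548, -0.00366775, -0.00057272, -0.00016992,
        0.00021874]), 'tau': array([ 5.44750201e-04, -4.95191681e+01, -3.87881935e+01,  6.99610985e-02,
        5.31197037e-02, -7.11234907e-05]), 'tool_pos': array([6.24525402e-01, 3.86109471e-05, 2.21660811e-01]), 'ee_rot': array([-5.88641298e-04,  7.07102916e-01,  7.07110242e-01, -4.74359998e-04]), 'wrist_force': array([-0.35479769,  0.43377413, -0.52293421]), 'torque': array([ 0.02154973, -0.01946356,  0.05929025]), 'grip_width': 0.9942443768354626}
```

View pics/scene0.png

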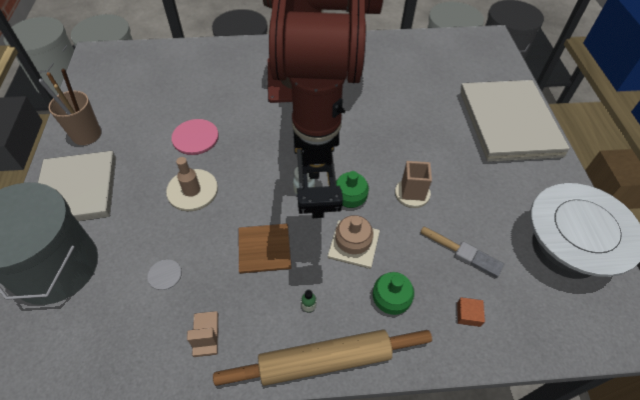

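View pics/side0.png

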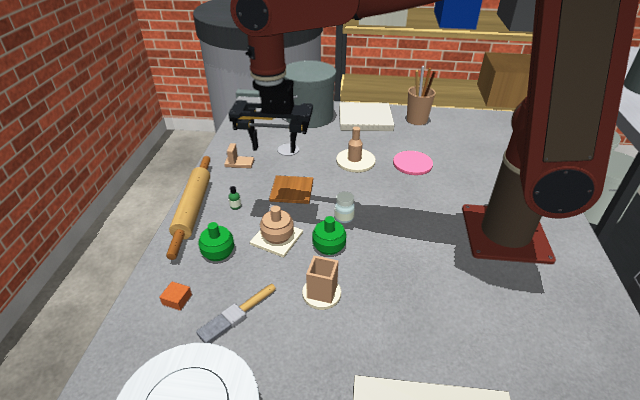

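View pics/wrist0.png

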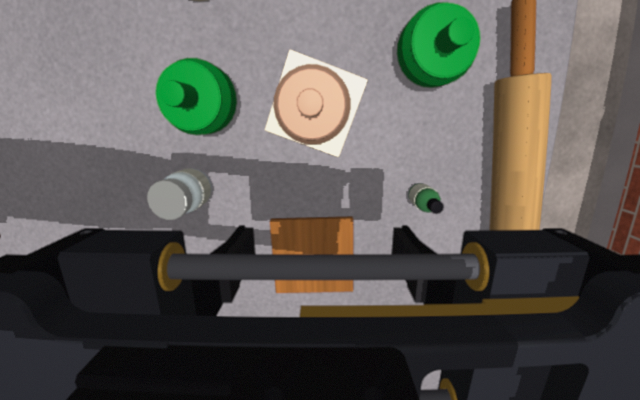

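```bash
cat > h.py <<'E'
from plant import arm, eoat, observe, read_camera, camera_info
import cv2, numpy as np
from scipy.spatial.transform import Rotation as R
def T_wc(n,o=None):  # cam->world
    ci=camera_info(n)
    if n!="wrist": return np.linalg.inv(ci["world_to_cam"])
    T=np.eye(4); q=o["ee_rot"]; T[:3,:3]=R.from_quat([q[1],q[2],q[3],q[0]]).as_matrix(); T[:3,3]=o["tool_pos"]
    return T@ci["hand_eye"]
def slopes(n,uv):
    ci=camera_info(n); K=np.array([[ci["fx"],0,ci["cx"]],[0,ci["fy"],ci["cy"]],[0,0,1]])
    return cv2.undistortPoints(np.asarray(uv,float).reshape(-1,1,2),K,np.array([ci["k1"],0,0,0.])).reshape(-1,2)
def cast(n,uv,z,o=None):
    T=T_wc(n,o); s=slopes(n,uv); d=np.c_[s[:,0],-s[:,1],-np.ones(len(s))]@T[:3,:3].T
    c=T[:3,3]; return c+d*((z-c[2])/d[:,2])[:,None]
def cloud(n,depth,o=None):
    v,u=np.mgrid[:depth.shape[0],:depth.shape[1]]
    T=T_wc(n,o); s=slopes(n,np.c_[u.ravel(),v.ravel()]); d=np.c_[s[:,0],-s[:,1],-np.ones(len(s))]*depth.reshape(-1,1)
    return (d@T[:3,:3].T+T[:3,3]).reshape(*depth.shape,3)
def snap(tag):
    o=observe(); p,d=read_camera("wrist"); cv2.imwrite(f"pics/{tag}.png",p[:,:,::-1]); np.savez(f"pics/{tag}.npz",p=p,d=d,tool_pos=o["tool_pos"],ee_rot=o["ee_rot"]); return o,p,d
def load(tag):
    z=np.load(f"pics/{tag}.npz"); return dict(tool_pos=z["tool_pos"],ee_rot=z["ee_rot"]),z["p"],z["d"]
def quat(yaw): # tool down, tool y axis at angle yaw in world
    y=np.array([np.cos(yaw),np.sin(yaw),0]); z=np.array([0,0,-1.]); x=np.cross(y,z)
    q=R.from_matrix(np.c_[x,y,z]).as_quat(); return np.array([q[3],q[0],q[1],q[2]])
E
python3 - <<'E'
from h import *
d=np.load("pics/scene0d.npy"); P=cloud("scene",d)
for nm,u,v in [("bottle",190,185),("lset",192,190),("bneck",182,165),("vase",416,180),("sset",414,197),("jar",355,232),("knob",355,224),("board",264,248),("oxide",309,300),("green1",352,185),("green2",394,290),("pink",195,136),("disc",164,274),("block",205,335),("brick",471,312),("knife",440,240)]:
    print(nm,P[v,u].round(3))
d=np.load("pics/side0d.npy"); P=cloud("side",d)
for nm,u,v in [("glaze",345,205),("glazecap",345,197),("board",292,189)]: print(nm,P[v,u].round(3))
print(R.from_quat(np.roll(observe()["ee_rot"],-1)).as_matrix().round(3))
o=observe()
for x in [(0.55,-.2,.35),(.55,0,.35),(.5,.15,.35),(.45,-.2,.4),(.45,0,.4),(.45,.2,.4)]:
  for yaw in [0,np.pi/2]: print(x,yaw,arm.ik(x,quat(yaw)))
E
```

```text
bottle [ 0.449 -0.294  0.057]
lset [ 0.448 -0.294  0.036]
bneck [ 0.438 -0.3    0.121]
vase [0.501 0.252 0.094]
sset [0.503 0.259 0.027]
jar [0.624 0.091 0.075]
knob [0.622 0.089 0.106]
board [ 0.615 -0.118  0.014]
oxide [ 0.766 -0.023  0.047]
green1 [0.482 0.103 0.064]
green2 [0.769 0.154 0.074]
pink [ 0.237 -0.308  0.011]
disc [ 0.66  -0.346  0.004]
block [ 0.83  -0.232  0.062]
brick [0.81  0.318 0.029]
knife [0.625 0.298 0.017]
glaze [0.439 0.01  0.065]
glazecap [ 0.44  -0.011  0.075]
board [ 0.605 -0.109  0.013]
[[-0.     1.    -0.002]
 [ 1.     0.     0.   ]
 [ 0.    -0.002 -1.   ]]
(0.55, -0.2, 0.35) 0 [-4.83483102e-01  7.41489993e-02  1.45382804e+00 -4.44089210e-16
  1.61361561e+00 -4.83483102e-01]
(0.55, -0.2, 0.35) 1.5707963267948966 [-4.83483102e-01  7.41489993e-02  1.45382804e+00 -4.44089210e-16
  1.61361561e+00 -2.05427943e+00]
(0.55, 0, 0.35) 0 [-1.43400055e-01 -1.22144120e-02  1.54219411e+00 -4.44089210e-16
  1.61161295e+00 -1.43400055e-01]
(0.55, 0, 0.35) 1.5707963267948966 [-1.43400055e-01 -1.22144120e-02  1.54219411e+00 -4.44089210e-16
  1.61161295e+00 -1.71419638e+0
[... 314 characters left out ...]
58507271e+00 -4.44089210e-16
  1.71143411e+00 -5.78522354e-01]
(0.45, -0.2, 0.4) 1.5707963267948966 [-5.78522354e-01 -1.54914168e-01  1.58507271e+00 -4.44089210e-16
  1.71143411e+00 -2.14931868e+00]
(0.45, 0, 0.4) 0 [-1.75567221e-01 -2.60656021e-01  1.67447997e+00 -4.44089210e-16
  1.72776870e+00 -1.75567221e-01]
(0.45, 0, 0.4) 1.5707963267948966 [-1.75567221e-01 -2.60656021e-01  1.67447997e+00 -4.44089210e-16
  1.72776870e+00 -1.74636355e+00]
(0.45, 0.2, 0.4) 0 [ 2.57926305e-01 -1.54914168e-01  1.58507271e+00 -4.44089210e-16
  1.71143411e+00  2.57926305e-01]
(0.45, 0.2, 0.4) 1.5707963267948966 [ 2.57926305e-01 -1.54914168e-01  1.58507271e+00 -4.44089210e-16
  1.71143411e+00 -1.31287002e+00]
```

Run:
```python
from h import *
for tag,p in [("A",(0.40,-.22,.33)),("B",(.42,.15,.33))]:
    arm.move_ptp(p,quat(-np.pi/2)); arm.hold(0.3)
    o,_,_=snap(tag); print(o["t"],o["tool_pos"],o["joints"].round(2))
p,d=read_camera("scene"); cv2.imwrite("pics/scene1.png",p[:,:,::-1]); np.save("pics/scene1d.npy",d)
```

```text
1.7083 [ 0.40033428 -0.21957611  0.32961736] [-0.67 -0.24  1.79  0.    1.6   0.89]
3.4417 [0.42023236 0.14934601 0.3299415 ] [ 0.16 -0.27  1.81 -0.    1.6   1.74]
```

View pics/A.png

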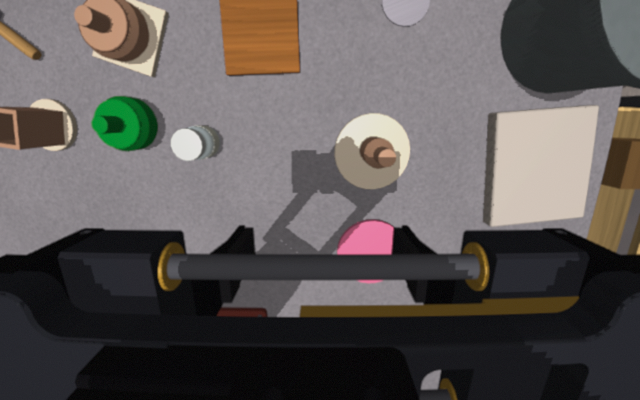

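View pics/B.png

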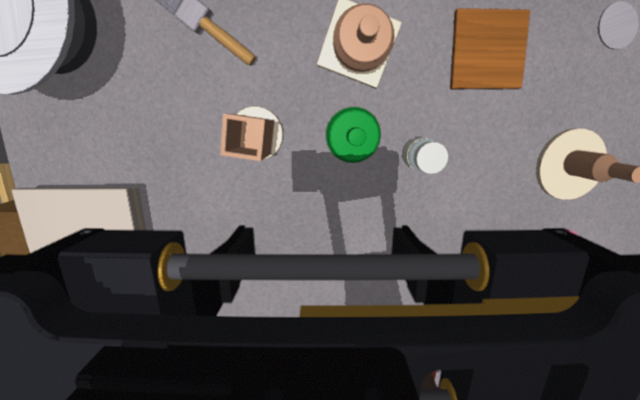

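View pics/scene1.png

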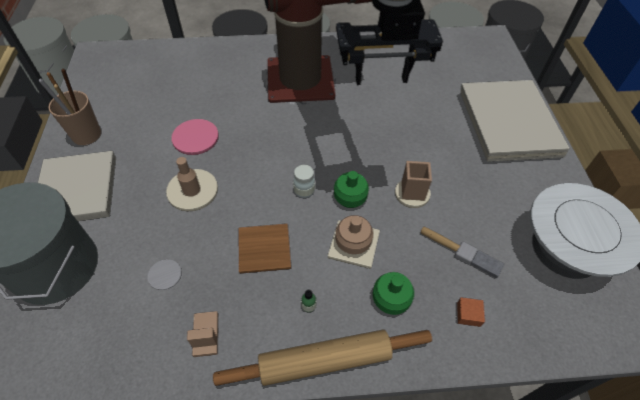

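```bash
cat > meas.py <<'E'
from h import *
from scipy.optimize import least_squares
def circ(xy,r):
    f=lambda q: np.hypot(*(xy-q[:2]).T)-r
    s=least_squares(f,xy.mean(0),loss="soft_l1",f_scale=.001); return s.x, np.median(np.abs(s.fun))
def getmask(n,o,p,d,kind,c,rad,zr):
    P=cloud(n,d,o); hsv=cv2.cvtColor(p,cv2.COLOR_RGB2HSV); H,S,V=hsv[...,0].astype(int),hsv[...,1],hsv[...,2]
    near=(np.hypot(P[...,0]-c[0],P[...,1]-c[1])<rad)&(P[...,2]>zr[0])&(P[...,2]<zr[1])&(d>0)
    return near,P,H,S,V
E
python3 - <<'E'
from meas import *
src={}
for t in "AB":
    src[t]=("wrist",)+load(t)
src["S"]=("scene",None,cv2.imread("pics/scene1.png")[:,:,::-1].copy(),np.load("pics/scene1d.npy"))
for nm,c,r in [("lset",(.448,-.294),.085),("sset",(.50,.256),.065),("sqset",(.62,.09),.085),("board",(.615,-.115),.1),("bottle",(.448,-.294),.06),("vase",(.5,.256),.06),("jar",(.62,.09),.06)]:
  for k,(n,o,p,d) in src.items():
    near,P,H,S,V=getmask(n,o,p,d,0,c,r,(-.01,.15))
    z=P[...,2][near]; print(nm,k,near.sum(), np.histogram(z,bins=np.arange(-.01,.15,.01))[0])
    for zz in [0.012]:
        m=near&(abs(P[...,2]-.012)<.005); print("   HSV",np.median(H[m]),np.median(S[m]),np.median(V[m]))
n,o,p,d=src["A"];near,P,H,S,V=getmask(n,o,p,d,0,(.38,-.1),.05,(-.05,.05));print(P[near].std(0),np.median(P[near][:,2]),np.median(S[near]),np.median(H[near]))
E
```

```text
lset A 7809 [1756 1751 3397   25   21   25   32   28  254  174   20   26   28  272
    0]
   HSV 19.0 38.0 179.0
lset B 7211 [1664 1385 2529  124  127  134  150  141  288  201  100   99  108  161
    0]
   HSV 21.0 43.0 230.0
lset S 3103 [ 400 1021 1099   46   51   47   53   49   93   78   32   30   27   75
    2]
   HSV 23.0 34.0 182.0
sset A 5258 [ 857 1334  679  205  204  209  321  420  375  284  370    0    0    0
    0]
   HSV 17.0 48.0 181.5
sset B 5186 [1192 1283 1070  107  108  126  128  143  154  174  701    0    0    0
    0]
   HSV 20.0 27.0 219.0
sset S 2298 [272 747 289  66  75 107 124 121 128 138 231   0   0   0   0]
   HSV 23.0 35.0 155.5
sqset A 7479 [ 970 1532 1424   12  215  258  431 1103  963  106  120  345    0    0
    0]
   HSV 18.0 46.0 199.0
sqset B 8469 [1715 1974 1435    1   50   58  347 1382 1063   51   43  350    0    0
    0]
   HSV 23.0 23.0 230.0
sqset S 3540 [ 529 1165  659    0   66   79  140  346  402   26   27  101    0    0
    0]
   HSV 23.0 34.0 176.0
board A 10039 [1928 2577 5534    0    0    0    0    0    0    0    0    0    0    0
    0]
   H
[... 592 characters left out ...]
[ 686 1084  626  197  198  201  316  414  369  275  362    0    0    0
    0]
   HSV 17.0 48.0 184.0
vase B 4650 [ 943 1059 1054  104  106  124  126  141  150  172  671    0    0    0
    0]
   HSV 20.0 27.0 220.0
vase S 2081 [219 609 283  64  75 106 121 118 127 138 221   0   0   0   0]
   HSV 23.0 35.0 156.0
jar A 5116 [ 122  275 1166   12  215  258  431 1103  963  106  120  345    0    0
    0]
   HSV 18.0 47.0 184.0
jar B 4728 [ 136  204 1043    1   50   58  347 1382 1063   51   43  350    0    0
    0]
   HSV 23.0 23.0 229.0
jar S 2094 [ 86 249 572   0  66  79 140 346 402  26  27 101   0   0   0]
   HSV 23.0 34.0 177.0
[0.02492642 0.02499902 0.00089436] -0.00010188517100367944 10.0 156.0
```

```bash
cat >> meas.py <<'E'
def measure(src,names,tab=None):
    tab=tab or TAB
    for nm in names:
      c,rad,h,kind,size,col=tab[nm]
      for k,(n,o,p,d) in src.items():
        near,P,H,S,V=getmask(n,o,p,d,0,c,rad,(h-.005,h+.005))
        ok={"cream":(H>10)&(H<35)&(S>14)&(S<65)&(V>100),"brown":(H<22)&(S>60),"any":H>=0}[col]
        m=(near&ok).astype(np.uint8)
        m=cv2.morphologyEx(m,cv2.MORPH_CLOSE,np.ones((3,3)))
        cs,_=cv2.findContours(m,cv2.RETR_EXTERNAL,cv2.CHAIN_APPROX_NONE)
        if not cs: print(nm,k,"none"); continue
        ct=max(cs,key=cv2.contourArea).reshape(-1,2)
        xy=cast(n,ct,h,o)[:,:2]
        if kind=="c":
            q,e=circ(xy,size-.0008); print(nm,k,q.round(4),"res",e.round(4),"n",len(xy))
        else:
            hull=cv2.convexHull((xy*1000).astype(np.float32)); (x,y),(w,hh),a=cv2.minAreaRect(hull)
            print(nm,k,round(x/1e3,4),round(y/1e3,4),"size",round(w,1),round(hh,1),"ang",round(a%90,1))
TAB=dict(lset=((.448,-.294),.09,.012,"c",.065,"cream"),sset=((.5,.256),.07,.012,"c",.045,"cream"),
 sqset=((.62,.09),.09,.012,"s",0,"cream"),board=((.615,-.115),.1,.012,"s",0,"brown"),
 bottle=((.448,-.294),.06,.126,"c",.012,"brown"),vase=((.5,.256),.06,.094,"s",0,"brown"),
 knob=((.62,.09),.05,.105,"c",.013,"brown"),lid=((.62,.09),.06,.070,"c",.040,"brown"))
E
python3 - <<'E'
from meas import *
src={t:("wrist",)+load(t) for t in "AB"}
src["S"]=("scene",None,cv2.imread("pics/scene1.png")[:,:,::-1].copy(),np.load("pics/scene1d.npy"))
T=dict(TAB)
T["glaze"]=((.45,.0),.06,.075,"c",.027,"any");T["oxide"]=((.76,-.02),.06,.07,"c",.013,"any");T["green1"]=((.48,.1),.06,.093,"c",.013,"any");T["green2"]=((.77,.15),.06,.093,"c",.013,"any")
measure(src,T,T)
E
```

```text
lset A [ 0.4228 -0.3021] res 0.0005 n 213
lset B [ 0.4221 -0.3001] res 0.0012 n 260
lset S [ 0.4241 -0.3012] res 0.0012 n 171
sset A [0.475  0.2628] res 0.002 n 184
sset B [0.4724 0.2652] res 0.003 n 164
sset S [0.4739 0.2653] res 0.0028 n 110
sqset A 0.6141 0.0923 size 105.9 104.9 ang 69.9
sqset B 0.6137 0.0934 size 105.0 106.2 ang 70.3
sqset S 0.6147 0.0947 size 103.8 106.7 ang 70.0
board A 0.6026 -0.1207 size 109.8 120.3 ang 1.2
board B 0.6075 -0.1183 size 119.6 121.7 ang 1.4
board S 0.6106 -0.1179 size 122.7 117.4 ang 1.2
bottle A [ 0.4272 -0.302 ] res 0.0004 n 51
bottle B [ 0.4263 -0.2958] res 0.0011 n 45
bottle S [ 0.4307 -0.3012] res 0.0009 n 26
vase A 0.4714 0.2477 size 40.5 58.7 ang 79.9
vase B 0.4725 0.2629 size 59.3 57.7 ang 81.4
vase S 0.4742 0.2633 size 57.0 60.6 ang 81.0
knob A [0.6109 0.0885] res 0.0009 n 60
knob B [0.6101 0.0914] res 0.0003 n 58
knob S [0.6129 0.0922] res 0.0007 n 32
lid A [0.6101 0.0878] res 0.0024 n 213
lid B [0.6097 0.0916] res 0.0015 n 166
lid S [0.6157 0.0912] res 0.0023 n 119
glaze A [ 0.4403 -0.0159] res 0.0024 n 89
glaze B [ 0.4387 -0.0129] res 0.0026 n 87
glaze S [ 0.4426 -0.0129] res 0.0024 n 51
oxide A none
oxide B none
oxide S [ 0.7619 -0.0277] res 0.0033 n 22
green1 A [0.4733 0.1001] res 0.001 n 54
green1 B [0.4724 0.1029] res 0.0003 n 50
green1 S [0.4744 0.1034] res 0.0007 n 27
green2 A none
green2 B none
green2 S [0.7569 0.1597] res 0.0006 n 34
```

```bash
cat >> h.py <<'E'
def line(x,y,z,yaw,feed=.25,mf=None): return arm.move_l([x,y,z],quat(yaw),feed=feed,max_force=mf)
def pick(x,y,yaw,ztcp,f,safe,above=.06):
    arm.move_ptp([x,y,max(safe,.25)],quat(yaw))
    line(x,y,ztcp+above,yaw,.25)
    hit=line(x,y,ztcp,yaw,.1,15); print("hit",hit)
    arm.hold(.15); eoat.grip(0.0,f); arm.hold(.2)
    o=observe(); print("grip",o["grip_width"],o["tool_pos"].round(4),"t",o["t"])
    line(x,y,ztcp+.03,yaw,.08); line(x,y,safe,yaw,.2)
    o=observe(); print("lifted",o["grip_width"],o["wrist_force"].round(2))
def place(x,y,yaw,ztcp,safe,opening=1.0):
    line(x,y,safe,yaw,.25); line(x,y,ztcp+.012,yaw,.18); arm.hold(.25)
    hit=line(x,y,ztcp-.004,yaw,.02,3.0)
    o=observe(); print("contact",hit,o["tool_pos"].round(4),"planned z",ztcp,o["wrist_force"].round(2))
    arm.hold(.1); return hit
def release(x,y,yaw,opening=1.0,safe=.25):
    eoat.grip(opening); arm.hold(.15); z=observe()["tool_pos"][2]
    line(x,y,z+.05,yaw,.1); line(x,y,safe,yaw,.3); print("t",observe()["t"])
E
python3 - <<'E'
from h import *
pick(.428,-.3015,0.,.088,25,.24)
p,d=read_camera("side"); cv2.imwrite("pics/s2.png",p[:,:,::-1])
h=place(.6085,-.1185,0.,.088,.24)
p,d=read_camera("scene"); cv2.imwrite("pics/c2.png",p[:,:,::-1])
E
```

```text
hit False
grip 0.2650495422879595 [ 0.4279 -0.3015  0.088 ] t 8.4
lifted 0.2618097704718048 [-0.14  1.36 -2.58]
contact True [ 0.6082 -0.1184  0.0879] planned z 0.088 [-0.16 -1.2   3.57]
```

View pics/s2.png

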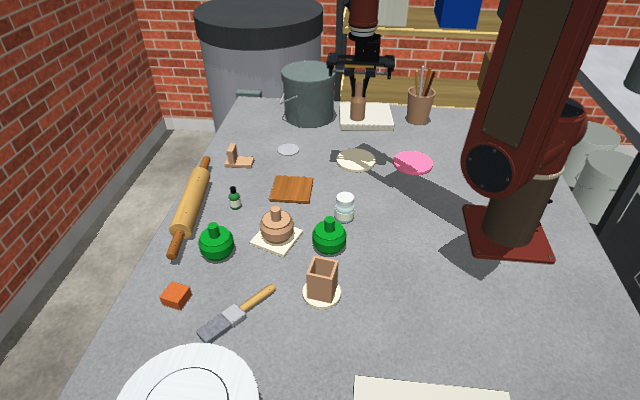

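View pics/c2.png

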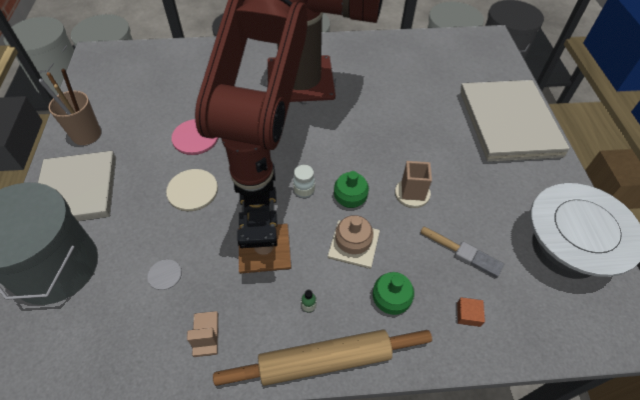

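Run:
```python
from meas import *
release(.6085,-.1185,0.)
src={}
for tag,p in [("C",(0.42,-.25,.33)),("D",(.50,.03,.33))]:
    arm.move_ptp(p,quat(-np.pi/2)); arm.hold(0.3)
    src[tag]=("wrist",)+snap(tag)
src["S"]=("scene",None)+read_camera("scene")
T=dict(TAB); T["bottle"]=((.608,-.118),)+TAB["bottle"][1:]
measure(src,["lset","bottle","board","sqset","knob","lid"],T)
print(observe()["t"])
```

```text
t 15.4
lset C [ 0.423  -0.3021] res 0.0004 n 212
lset D [ 0.4239 -0.3009] res 0.0014 n 192
lset S [ 0.4243 -0.3011] res 0.0009 n 131
bottle C [ 0.6075 -0.121 ] res 0.0006 n 60
bottle D [ 0.6075 -0.1193] res 0.0004 n 54
bottle S [ 0.6105 -0.1188] res 0.0006 n 26
board C 0.6084 -0.1208 size 120.2 120.4 ang 1.3
board D 0.6083 -0.1191 size 119.7 120.5 ang 1.3
board S 0.6107 -0.118 size 122.7 117.4 ang 1.4
sqset C 0.6138 0.0921 size 105.4 104.3 ang 70.0
sqset D 0.6137 0.0931 size 104.9 104.2 ang 70.4
sqset S 0.6153 0.0945 size 103.8 107.9 ang 70.0
knob C [0.611  0.0883] res 0.0009 n 57
knob D [0.6109 0.0905] res 0.0004 n 56
knob S [0.6128 0.0924] res 0.0008 n 31
lid C [0.6105 0.0874] res 0.0015 n 205
lid D [0.6109 0.0902] res 0.0018 n 157
lid S [0.6148 0.0915] res 0.0024 n 119
18.3667
```

View pics/D.png

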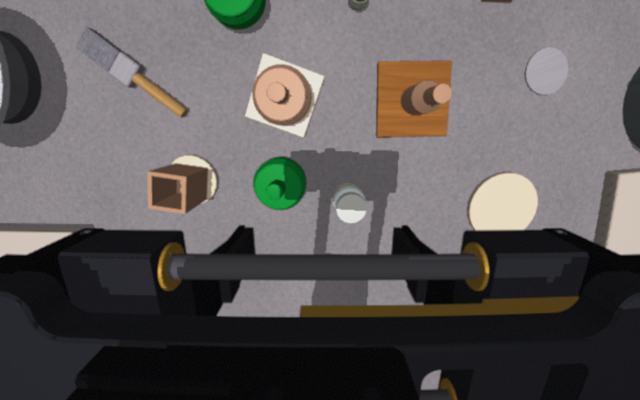

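Run:
```python
from h import *
pick(.611,.0912,0.,.0755,30,.25)
p,d=read_camera("side"); cv2.imwrite("pics/s3.png",p[:,:,::-1])
h=place(.4235,-.3015,0.,.0755,.25)
p,d=read_camera("scene"); cv2.imwrite("pics/c3.png",p[:,:,::-1])
```

```text
hit False
grip 0.2919152239664774 [0.6111 0.0912 0.0755] t 22.4167
lifted 0.29142600225324256 [-0.47 -0.18 -3.85]
contact True [ 0.4235 -0.3014  0.0753] planned z 0.0755 [ 0.36 -0.33  3.82]
```

View pics/s3.png

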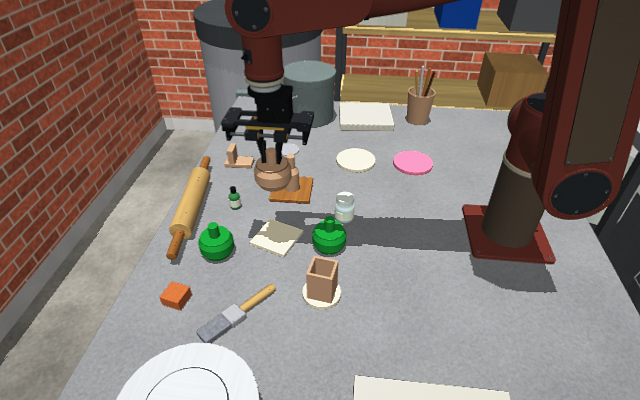

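View pics/c3.png

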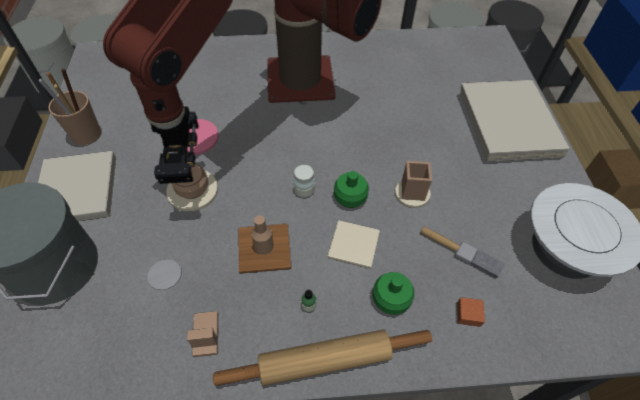

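Run:
```python
from meas import *
release(.4235,-.3015,0.)
src={}
for tag,p in [("E",(0.40,-.25,.33)),("F",(.40,.24,.33))]:
    arm.move_ptp(p,quat(-np.pi/2)); arm.hold(0.3)
    src[tag]=("wrist",)+snap(tag)
src["S"]=("scene",None)+read_camera("scene")
T=dict(TAB); T["knob"]=((.4235,-.3015),)+TAB["knob"][1:]
measure(src,["lset","knob","sqset","vase","sset"],T)
print(observe()["t"])
```

```text
t 30.3833
lset E [ 0.423  -0.3022] res 0.0005 n 215
lset F [ 0.4217 -0.3004] res 0.0016 n 217
lset S [ 0.4236 -0.3015] res 0.0017 n 159
knob E [ 0.4237 -0.3003] res 0.0003 n 50
knob F none
knob S [ 0.4264 -0.2993] res 0.0007 n 26
sqset E 0.6143 0.0923 size 105.4 105.9 ang 69.7
sqset F 0.613 0.094 size 105.3 106.1 ang 70.1
sqset S 0.6147 0.0947 size 103.8 106.7 ang 70.0
vase E 0.4686 0.2312 size 8.9 58.0 ang 73.7
vase F 0.4722 0.2637 size 56.9 57.1 ang 80.9
vase S 0.4742 0.2631 size 57.0 62.7 ang 82.0
sset E [0.4751 0.2626] res 0.0018 n 176
sset F [0.4713 0.2662] res 0.0027 n 195
sset S [0.4735 0.2653] res 0.0031 n 111
34.35
```

View pics/F.png

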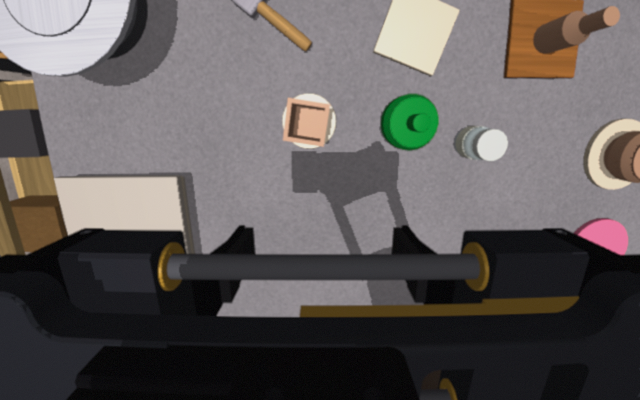

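View pics/E.png

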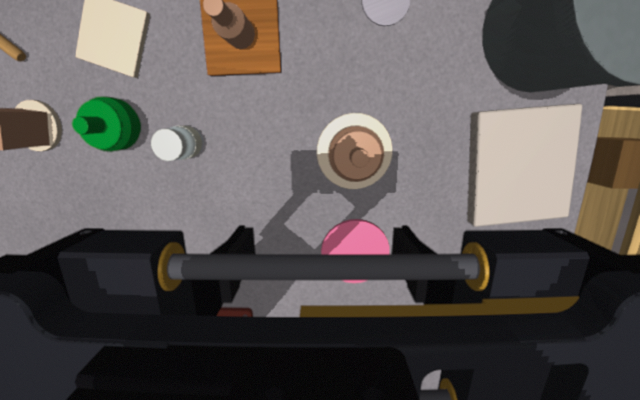

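Run:
```python
from meas import *
a=np.radians(-8.8); b=np.radians(-19.8)
pick(.473,.2635,a,.048,30,.25)
p,d=read_camera("side"); cv2.imwrite("pics/s4.png",p[:,:,::-1])
h=place(.614,.0932,b,.048,.25)
p,d=read_camera("scene"); cv2.imwrite("pics/c4.png",p[:,:,::-1])
```

```text
hit False
grip 0.6666862360845472 [0.4729 0.2635 0.048 ] t 38.0667
lifted 0.6630581904369209 [-0.36 -0.71 -2.83]
contact True [0.6138 0.0932 0.048 ] planned z 0.048 [-0.87 -0.09  4.63]
```

View pics/s4.png

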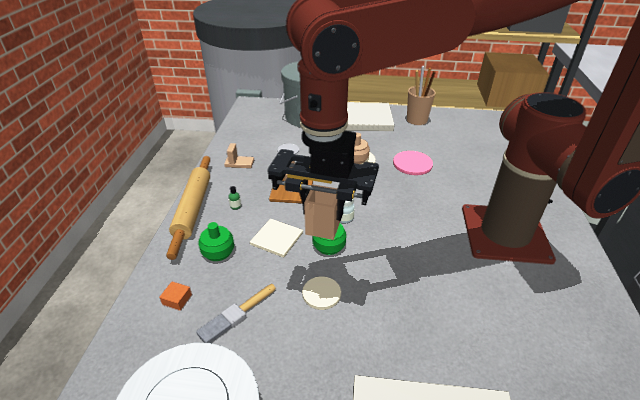

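View pics/c4.png

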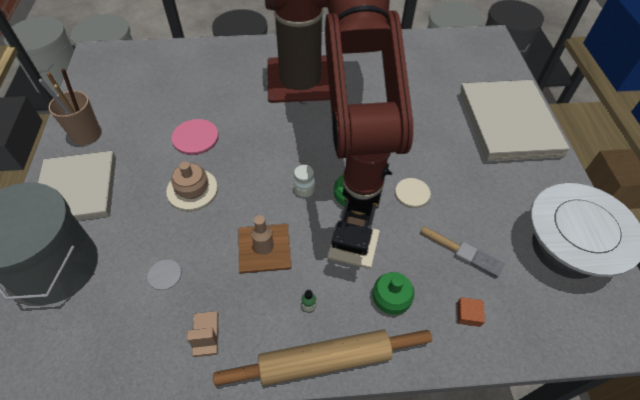

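Run:
```python
from meas import *
release(.614,.0932,np.radians(-19.8))
src={}
for tag,p in [("G",(0.40,.24,.33)),("H",(.50,.03,.33))]:
    arm.move_ptp(p,quat(-np.pi/2)); arm.hold(0.3)
    src[tag]=("wrist",)+snap(tag)
src["S"]=("scene",None)+read_camera("scene")
T=dict(TAB); T["vase"]=((.614,.0932),)+TAB["vase"][1:];T["bottle"]=((.608,-.118),)+TAB["bottle"][1:]
measure(src,["sset","sqset","vase","bottle"],T)
print(observe()["t"])
```

```text
t 45.15
sset G [0.4739 0.2633] res 0.001 n 149
sset H [0.475  0.2623] res 0.0005 n 139
sset S [0.4755 0.2645] res 0.001 n 91
sqset G 0.6045 0.097 size 104.6 88.2 ang 69.6
sqset H 0.6138 0.0932 size 104.8 104.5 ang 70.5
sqset S 0.6153 0.0945 size 103.8 107.9 ang 70.0
vase G 0.61 0.0947 size 59.4 54.4 ang 70.5
vase H 0.6135 0.0925 size 58.8 57.1 ang 69.7
vase S 0.6154 0.0937 size 57.4 60.8 ang 70.1
bottle G [ 0.606  -0.1177] res 0.0015 n 57
bottle H [ 0.6074 -0.1191] res 0.0004 n 55
bottle S [ 0.6109 -0.1187] res 0.0007 n 27
48.225
```

View pics/H.png

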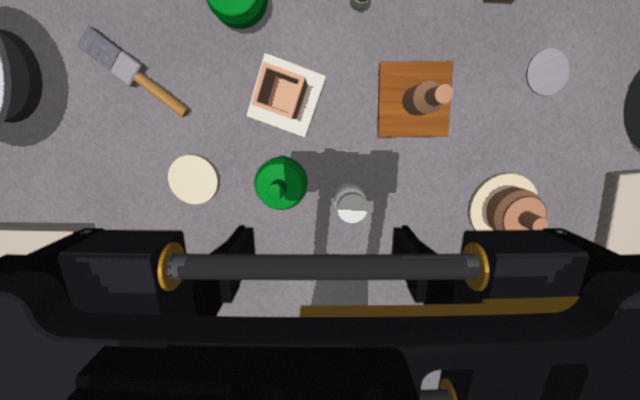

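Run:
```python
from meas import *
pick(.6085,-.119,0.,.088,25,.26)
h=place(.4748,.2635,0.,.088,.26)
p,d=read_camera("side"); cv2.imwrite("pics/s5.png",p[:,:,::-1])
```

```text
hit False
grip 0.26488723455795643 [ 0.6084 -0.119   0.088 ] t 52.5583
lifted 0.2595635028676667 [ 0.21 -0.04 -3.34]
contact True [0.4745 0.2634 0.0879] planned z 0.088 [-0.93  0.17  3.96]
```

View pics/s5.png

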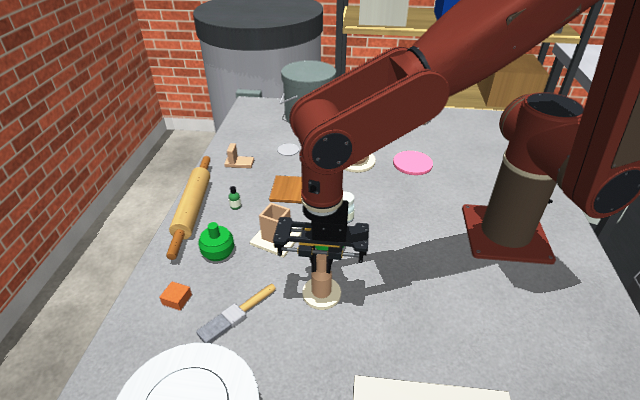

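The side view shows the bottle standing on the small setter at about (322, 290), with the fingers still on its neck. I'll release it and check.

Run:
```python
from meas import *
release(.4748,.2635,0.)
src={}
arm.move_ptp((.40,.24,.33),quat(-np.pi/2)); arm.hold(0.3)
src["I"]=("wrist",)+snap("I")
p,d=read_camera("scene"); cv2.imwrite("pics/c6.png",p[:,:,::-1])
src["S"]=("scene",None,p,d)
T=dict(TAB); T["vase"]=((.614,.0932),)+TAB["vase"][1:];T["bottle"]=((.474,.263),)+TAB["bottle"][1:];T["knob"]=((.4235,-.3015),)+TAB["knob"][1:]
T["glaze"]=((.45,.0),.06,.075,"c",.027,"any");T["oxide"]=((.76,-.02),.06,.07,"c",.013,"any")
measure(src,["sset","bottle","sqset","vase","lset","knob","glaze","oxide"],T)
print(observe()["t"])
```

```text
t 60.3167
sset I [0.4728 0.263 ] res 0.0016 n 266
sset S [0.4752 0.2644] res 0.0013 n 115
bottle I [0.4746 0.262 ] res 0.0002 n 51
bottle S [0.4768 0.2618] res 0.0007 n 24
sqset I 0.6045 0.097 size 104.5 87.9 ang 69.6
sqset S 0.6147 0.0947 size 103.8 106.7 ang 70.0
vase I 0.6098 0.0948 size 59.5 54.2 ang 70.7
vase S 0.6159 0.0937 size 57.6 61.3 ang 69.6
lset I [ 0.4217 -0.3006] res 0.0014 n 220
lset S [ 0.4236 -0.3013] res 0.0016 n 158
knob I none
knob S [ 0.4267 -0.2989] res 0.0006 n 25
glaze I [ 0.4396 -0.0129] res 0.0023 n 90
glaze S [ 0.443  -0.0125] res 0.0022 n 50
oxide I none
oxide S [ 0.7588 -0.0182] res 0.0022 n 22
62.125
```

View pics/c6.png

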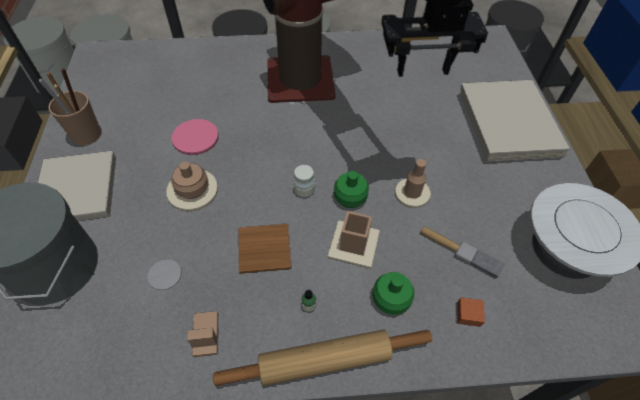

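View pics/I.png

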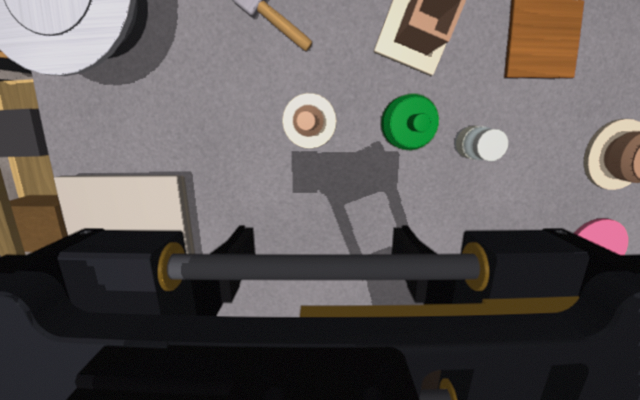

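Run:
```python
import cv2,numpy as np
a=cv2.imread("pics/scene1.png",0).astype(np.float32);b=cv2.imread("pics/c6.png",0).astype(np.float32)
for n,(u,v) in dict(oxide=(309,300),glaze=(304,181)).items():
    s=np.s_[v-20:v+20,u-16:u+16]; print(n,abs(a[s]-b[s]).mean(),cv2.phaseCorrelate(a[s].copy(),b[s].copy()))
from plant import arm
arm.hand_in()
```

```text
oxide 0.44453126 ((0.003269187622160885, 0.017932767647732106), 0.9859904874116182)
glaze 5.2234373 ((-0.10239861555804453, 0.0214457537863737), 0.7882092222571373)
the job is handed in; nothing more can be done
```

All three pots are on their own setters and the job is handed in. It took about 62 s on the robot's clock, against the 112 s limit. I parked the bottle in the middle of the wooden board, moved the lidded jar to the large round setter and the vase to the square setter, then moved the bottle to the small round setter. I set each pot down until the force reading showed contact, always at the expected height, before opening the gripper.

**Last checks (pot against setter centre):**
- **Bottle:** about 2 mm off in the wrist view and 3 mm in the scene view. It is upright.
- **Vase:** about 1 mm off, and squared to its setter within about 1°. Both come from the wrist view just after I placed it. The last wrist view could not measure it because the vase and setter were cut off at the edge of the picture.
- **Lidded jar:** about 2 mm off in the wrist view taken just after placing, and about 4 mm in the last scene view. The last wrist view did not see its knob.

**Bystanders:** picture comparison showed no shift of the oxide bottle (0.02 px) or the glaze jar (0.1 px).
- **Oxide bottle:** its circle fit disagreed with the picture comparison by about 1 cm between first and last pictures. It had only 22 edge points, so I trusted the picture comparison.
- **Glaze jar:** its picture match was weaker (0.79), which I put down to the arm's shadow. Its circle fits agree within 1 mm.

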